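# Try reducing sleeves on the gauge pins and sort out the tight one

### The arm

A 7-joint arm with a two-finger parallel gripper is mounted at the origin on a cart in front of the work surface, level with it; the furniture and walls round the work are solid. World frame = base frame: x ahead of the robot, y to its left, z up, the work surface at z = 0. Lengths are in m, angles in rad, forces in N, time in s.
With the tool pointing down it reaches from about 0.4 to 0.85 m from the base axis. Payload 10.4 kg.
Tool frame: the origin (TCP) lies where the fingers leave the gripper's body, on its centre line; the fingertips stand 70 mm ahead of it and the grasp point (between the pads) lies robot.grasp_offset ahead of it (robot.grasp_offset is the distance from the TCP to the grasp point, in m); z points along the fingers, y is the line along which they close (so a half turn about z gives the same grasp; the last joint's range is limited). The gripper opens to 87 mm and grips with 3 to 60 N. Pads are 19 mm wide; open, the fingers measure 117 mm over their backs; the gripper's body (75 mm by 190 mm) begins 51 mm behind the grasp point.
Start: joints at [1.244, 0.332, -0.065, 1.46, 0.022, 1.35, -0.088], TCP at [0.187, -0.596, 0.292] pointing down, gripper open.
Joint ranges: [-2.6, 2.6], [-0.5, 2.12], [-1.47, 1.34], [0.16, 2.42], [-1.27, 4.41], [0.06, 2.06], [-2.6, 2.6]. Speed limits (rad/s): [2.22, 2.22, 2.79, 2.79, 3.14, 3.14, 3.14].

### API

Orientations are given as a 3x3 rotation matrix whose columns are the frame's x, y, z axes.
In Python, from cell import robot, read_camera, calibration, workorder gives the robot as it stands.
- The arm moves only by the tool send_rows, never from a script. Its argument "increments" is a list of rows, each an object of numbers: "fingers": the opening, from -1 (shut) to 1 (fully open); "x", "y", "z": the shift along the world's x, y, z in cm; "wx", "wy", "wz": the turn, a rotation vector about the world's x, y, z in rad. A call has 1 to 5 rows; each row is the pose to reach, as a shift and turn from the pose commanded when the call began; what a row does not reach only later rows make up. A row lasts 1/12 s, in which the tool goes at most 41.7 mm and 7.16 degrees, less where a joint would pass 70% of its speed; a pose out of reach is approached as far as the arm can. A call with a gripper value outside its range is refused whole. The fingers move at their own pace and stop on an object; "newtons" is the grip in N (left out, the last holds). Time passes only in rows, so rows that repeat a pose let the fingers close. It gives the time, the measured TCP pose, the force, the opening and the grip force at its end, in the units of the state.
- robot.get_state(): the state, without advancing time (a new reading comes with each control period).
- read_camera(name): name is "scene" or "top" or "wrist"; returns (picture, depth): 400x640x3 uint8, red, green, blue; 400x640 float32, m along the optical axis (not along the pixel's ray), 0 where there is no reading.
- calibration(name): a dict with "camera_matrix" (3x3 intrinsics, pixels), "distortion" ([k1, k2, p1, p2, k3] as OpenCV has them; the pictures are not rectified), "R" (3x3) and "t" (3): a world point X has camera coordinates R X + t; the wrist camera has in their place "hand_eye" (4x4, takes a point from camera to tool coordinates, whose origin is the TCP and whose axes are the flange's). Camera axes: x right, y down, z forward; pixel columns grow to the right and rows downward; lengths in m; the calibration is good to about 2 mm. A picture is of the moment at which its call begins: read the wrist's pose just before it. calibration takes no time and is no camera call.
- workorder.sign_off(): hands the job in; it is judged then, once.
The state is a dict: "t": time; "joint_pos": joint angles; "qvel": joint speeds; "tau": joint torques, N m; "tool_pos": TCP position; "tool_rot": TCP orientation; "force": force on the tool from outside, world axes, zero at the start; "wrist_torque": the same for the moment, N m; "finger_gap": opening from 0.0 (shut) to 1.0 (fully open); "grip_force": force on a finger pad.
Only numpy, scipy, OpenCV 4.12 (cv2) and the standard library are available. Lean on these libraries where they do the work, as an engineer would, in place of code of your own. Each camera call takes 0.05 s, during which the arm holds its last target. There are 200 camera calls.

### The job

Slide each of the two grey sleeves along its track onto its gauge pin to see whether it fits, without ramming it: one will go fully home against the block, the other will come up against the tip of the pin and stop. Leave the one that fits fully home on its pin, and set the one that does not fit down gently in the empty glass dish. Leave the jar, the vial and the stopper where they are.

Things in the scene. Friction and masses are not known exactly. Their poses are not given: they have to be found in the camera images.
- gauge: fixed fit gauge. Origin on the worktop; x along the tracks toward the pins (about away from the robot), y left, z up. Dark base plate x = -95 to 85 mm, 142 mm wide, 10 mm thick. Two tracks, centre lines y = +40 and -40 mm, x = -90 to 50 mm. At their far end an aluminium block, x = 50 to 80 mm, 142 mm wide, top 56 mm above the worktop, carries one level pin per track.
- track_ends (a point): midway between the open near ends of the tracks, level with the rail tops: local [-90, 0, 17] mm of gauge, axes as gauge. Each track is two aluminium rails 8 mm wide, centred 16 mm either side of its centre line, tops 17 mm above the worktop; a sleeve lies between the rail edges, axis 29 mm and top 46 mm above the worktop.
- home_left (a point): where a sleeve's origin is when fully home on the left pin: its far end against the block, its near end 10 mm past the pin's tip. Local [30, 40, 29] mm of gauge, on the pin's axis; axes as gauge. The pin is level steel, 21 mm diameter, 30 mm long, from the block (local x = 50) to its tip (x = 20). A sleeve that does not fit stops with its origin at about x = 0.
- home_right (a point): where a sleeve's origin is when fully home on the right pin: its far end against the block, its near end 10 mm past the pin's tip. Local [30, -40, 29] mm of gauge, on the pin's axis; axes as gauge. The pin is level steel, 21 mm diameter, 30 mm long, from the block (local x = 50) to its tip (x = 20). A sleeve that does not fit stops with its origin at about x = 0.
- sleeve_a: one of two grey plastic sleeves, alike outside: tube 40 mm long, 34 mm outside diameter, 45 g, through bore. One sleeve's bore clears the 21 mm pin by about 1.7 mm all round, the other's is a few mm too small: the pin tells which. Origin mid-tube on its axis; x along the tube. Starts lying in one of the tracks, origin 29 mm above the worktop, 60 to 90 mm short of fully home.
- sleeve_b: one of two grey plastic sleeves, alike outside: tube 40 mm long, 34 mm outside diameter, 45 g, through bore. One sleeve's bore clears the 21 mm pin by about 1.7 mm all round, the other's is a few mm too small: the pin tells which. Origin mid-tube on its axis; x along the tube. Starts lying in one of the tracks, origin 29 mm above the worktop, 60 to 90 mm short of fully home.
- dish: empty round glass dish, loose, 106 mm across, rim 19 mm above the worktop, floor and wall 3 mm thick, 120 g. Origin under its centre, on the worktop. The dish for sleeves that do not fit.
- jar: seed jar with a yellow lid, 75 mm across, 97 mm high; origin under its centre. A bystander: leave it where it is.
- vial: small glass vial with a white cap, 21 mm across, 54 mm high, standing; origin under its centre. A bystander: leave it where it is.
- stopper: red-brown rubber stopper, 22 mm across, 22 mm high, standing; origin under its centre. A bystander: leave it where it is.
Not all that is in view belongs to the job. Leave any red look-alike of the sleeve_b alone.

How it is judged:
On the way:
1. the sleeve that does not fit has been tried: it lies in its track, pushed up against the tip of the pin (within 4 mm) ((distance between sleeve_b and home_left below 0.034 m or distance between sleeve_b and home_right below 0.034 m) and z of sleeve_b in the frame of gauge below 0.034 m and angle between the x axis of sleeve_b and the x axis of gauge, either way round below 0.15 rad), for 0.2 s.
At the end, for the whole second after the job is handed in: The sleeve that fits is on a pin, fully home (its origin within 4 mm of the home point); the other lies or stands on the floor of the empty glass dish (its origin within 35 mm of the dish's centre, seen from above), the dish is level on the worktop, and both sleeves are at rest ((distance between sleeve_a and home_left below 0.004 m or distance between sleeve_a and home_right below 0.004 m) and angle between the x axis of sleeve_a and the x axis of gauge, either way round below 0.12 rad and horizontal distance between sleeve_b and dish below 0.035 m and height (world z) of sleeve_b below 0.032 m and angle between dish's own z axis and vertical below 0.1 rad and linear speed of each of sleeve_a, sleeve_b below 0.04 m/s); the robot touches nothing.
It fails at once if a sleeve is rammed against the gauge with more than 60 N (contact force between any of sleeve_a, sleeve_b and gauge above 60 N).
It fails at once if the sleeve is dropped into the dish from more than about 3 cm (released and moving faster than 0.8 m/s over the dish) (linear speed of sleeve_b above 0.8 m/s and horizontal distance between sleeve_b and dish below 0.06 m and contact force between the fingers and sleeve_b below 0.05 N).
It fails at once if the jar, the vial or the stopper is moved by more than 30 mm (distance of any of jar, vial, stopper from where it was at the start of the episode above 0.03 m).
It also fails if it takes over 56 s, if anything falls off the work surface, if the arm or the gripper's body presses on something with over 40 N, if the wrist force passes 120 N, or if a joint passes its speed limit or range.

## Working session

There is one attempt and no reset: what is moved stays moved. The work goes in short steps, Python scripts to look and compute and a tool call to move; the robot and the scene stay as the last step left them, time stands still between calls to the robot, and variables do not carry over. Pictures are saved under pics/ and viewed, at most 10 in all, crops included, and the job is handed in when it is done.

Besides the shell and the picture viewer there is one more tool, called after ">>>" as name([rows], argument=value, ...), one row to a line, values as JSON. send_rows: Moves the arm, as the interface text tells. Its arguments: {"type":"object","properties":{"increments":{"type":"array"},"newtons":{"type":"number"}},"required":["increments"]}

```bash
mkdir -p pics
cat > h.py <<'E'
import numpy as np, cv2, sys
from cell import robot, read_camera, calibration, workorder
def cast(name,px,z):
    c=calibration(name);K=np.array(c["camera_matrix"]);D=np.array(c["distortion"],float)
    n=cv2.undistortPoints(np.array(px,float).reshape(-1,1,2),K,D).reshape(-1,2)
    d=np.c_[n,np.ones(len(n))]
    if name=="wrist":
        s=robot.get_state();H=np.array(c["hand_eye"]);Rt=np.array(s["tool_rot"])
        R=Rt@H[:3,:3];o=Rt@H[:3,3]+np.array(s["tool_pos"])
    else:
        R=np.array(c["R"]).T;o=-R@np.array(c["t"])
    d=d@R.T
    return o+d*((z-o[2])/d[:,2])[:,None]
E
python3 - <<'E'
from h import *
for n in("scene","top"):
    p,d=read_camera(n);cv2.imwrite(f"pics/{n}0.png",p[:,:,::-1]);np.savez(f"pics/{n}0.npz",p=p,d=d)
    c=calibration(n);R=np.array(c["R"]);print(n,-R.T@np.array(c["t"]),R[2])
s=robot.get_state();print(s,robot.grasp_offset)
E
```

```text
scene [0.09678137 0.63075491 0.58943476] [ 0.49778835 -0.65121528 -0.57282233]
top [0.42514958 0.04403359 0.94463483] [ 0.1644815  -0.00605996 -0.98636155]
{'t': 0.1, 'joint_pos': array([ 1.24440031,  0.33282677, -0.0646838 ,  1.46084227,  0.02158006,
        1.34989199, -0.08847025]), 'qvel': array([-0.00116769, -0.00093448,  0.00013297, -0.00208041,  0.00048498,
        0.00110115, -0.00088723]), 'tau': array([ 1.54555888e-03, -6.24545431e+01,  2.49574729e-02, -3.90719461e+01,
       -6.12066407e-02,  3.65065620e-02,  9.81690096e-05]), 'tool_pos': array([ 0.18688771, -0.59614216,  0.29152928]), 'tool_rot': array([[ 9.54199140e-01,  2.99171898e-01, -4.21167526e-04],
       [ 2.99172191e-01, -9.54198383e-01,  1.20240929e-03],
       [-4.21503035e-05, -1.27333952e-03, -9.99999188e-01]]), 'force': array([ 0.49646335, -0.08534716, -0.09760947]), 'wrist_torque': array([0.0134438 , 0.02400271, 0.0574669 ]), 'grip_force': 0.0, 'finger_gap': 0.9999353633117689} 0.051
```

View pics/top0.png

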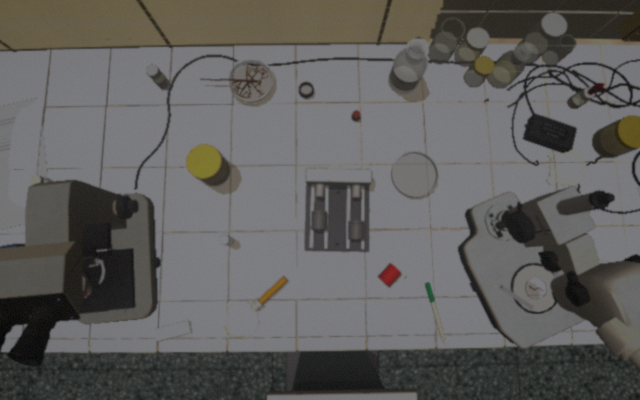

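View pics/scene0.png

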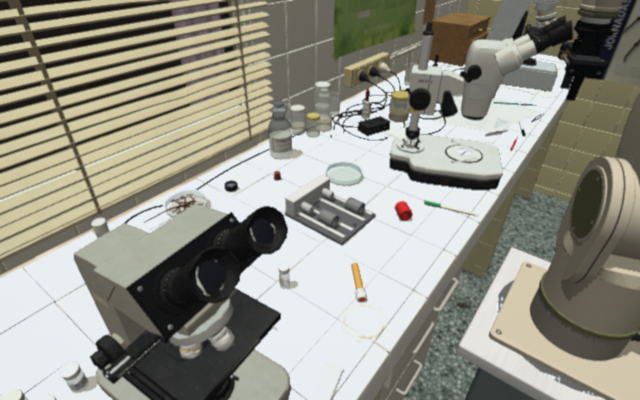

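The top view shows the gauge at about (337,210), with grey sleeves at (319,218) and (356,230) in its tracks. The dish is at (414,175), the jar at (207,163), the vial at (230,241) and the stopper at (356,115). Candidates for the sleeves are the two grey tubes in the tracks and a red tube at (390,274); the grey ones fit the description, and the red one is the look-alike to leave. I'll confirm this in an enlarged crop.

Run:
```python
from h import *
p=np.load("pics/top0.npz")["p"]
c=p[145:285,290:450,::-1]
cv2.imwrite("pics/crop.png",cv2.resize(cv2.convertScaleAbs(c,alpha=1.5),None,fx=5,fy=4.2857*1,interpolation=cv2.INTER_CUBIC) if 0 else cv2.resize(cv2.convertScaleAbs(c,alpha=1.6),None,fx=4,fy=4,interpolation=cv2.INTER_CUBIC))
g=cv2.cvtColor(p,cv2.COLOR_RGB2GRAY)
m=((g<95)).astype(np.uint8); m[:, :295]=0;m[:,380:]=0;m[:150]=0;m[262:]=0
ct=max(cv2.findContours(m,0,2)[0],key=cv2.contourArea);r=cv2.minAreaRect(ct);print("base",r,cv2.boxPoints(r).round(1).tolist())
print(cast("top",cv2.boxPoints(r),0.01).round(4))
```

```text
base ((338.11279296875, 214.7135009765625), (65.97715759277344, 73.18518829345703), 1.5074357986450195) [[304.20001220703125, 250.39999389648438], [306.1000061035156, 177.3000030517578], [372.1000061035156, 179.0], [370.1000061035156, 252.1999969482422]]
[[ 0.4499  0.0767  0.01  ]
 [ 0.6131  0.0712  0.01  ]
 [ 0.6072 -0.0772  0.01  ]
 [ 0.4442 -0.0676  0.01  ]]
```

View pics/crop.png

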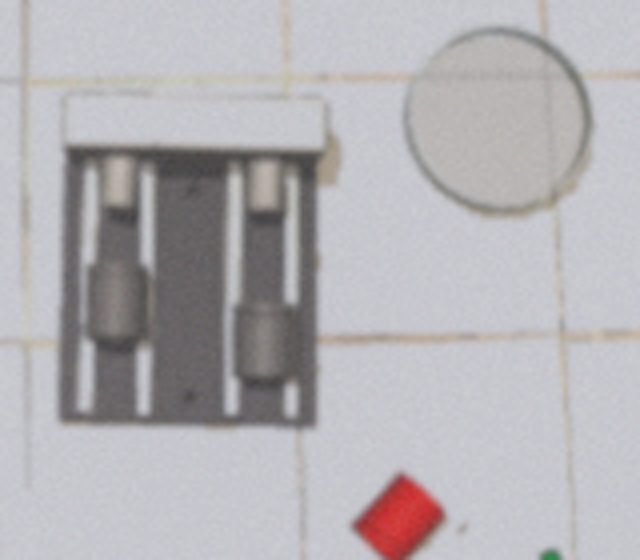

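The crop confirms it: grey tubes with bores lie in both tracks at top pixels (319,221) and (356.5,231), short of the pins. The red one lies loose on the table at (390,274), so I leave it. The dish is at (414.5,175). Next I compute the gauge frame and check obstacle heights along the approach.

Run:
```python
from h import *
f=lambda a:np.array(a)/4+[290-.375,145-.375]
n=cast("top",f([[60,420],[316,426]]),0.01);b=cast("top",f([[64,95],[325,98]]),.056);b2=cast("top",f([[66,148],[325,150]]),.056)
print(n.round(4),b.round(4),b2.round(4))
for e in(n,b,b2):v=e[0]-e[1];print("len",np.linalg.norm(v),"yaw",np.arctan2(-v[0],v[1]))
a=n.mean(0);q=b.mean(0);v=q-a;print("yaw axis",np.arctan2(v[1],v[0]),"len",np.hypot(v[0],v[1]))
print("sleeves",cast("top",f([[117,303],[266,343]]),.035).round(4))
print("dish",cast("top",f([[498,120]]),.019).round(4))
for nme in("top","scene"):
    z=np.load(f"pics/{nme}0.npz");d=z["d"];c=calibration(nme);K=np.array(c["camera_matrix"])
    vv,uu=np.mgrid[:400,:640];nn=cv2.undistortPoints(np.stack([uu,vv],-1).reshape(-1,1,2).astype(float),K,np.array(c["distortion"],float)).reshape(-1,2)
    P=np.c_[nn,np.ones(len(nn))]*d.reshape(-1,1);X=(P-np.array(c["t"]))@np.array(c["R"]);X=X[d.ravel()>0]
    print(nme)
    for y in np.arange(-.75,.2,.1):
        print(round(y,2),[round(float(np.max(X[(abs(X[:,0]-x)<.05)&(abs(X[:,1]-y)<.05),2],initial=-.5)),2) for x in np.arange(.1,.75,.1)])
```

```text
[[ 0.4517  0.0757  0.01  ]
 [ 0.4465 -0.0644  0.01  ]] [[ 0.6233  0.0707  0.056 ]
 [ 0.6199 -0.0694  0.056 ]] [[ 0.5943  0.0699  0.056 ]
 [ 0.5915 -0.0685  0.056 ]]
len 0.14018089708206952 yaw -0.03683078495370194
len 0.1401970706418435 yaw -0.024016640319768485
len 0.13838804031085894 yaw -0.020340061446267363
yaw axis -0.028772602892306584 len 0.17259252841755257
sleeves [[ 0.513   0.0437  0.035 ]
 [ 0.4905 -0.036   0.035 ]]
dish [[ 0.6143 -0.1707  0.019 ]]
top
-0.75 [-0.5, -0.5, -0.5, -0.5, -0.5, 0.0, 0.01]
-0.65 [-0.5, -0.5, -0.5, 0.0, 0.01, 0.01, 0.1]
-0.55 [-0.5, 0.0, 0.01, 0.0, 0.0, 0.01, 0.1]
-0.45 [-0.5, 0.0, 0.07, 0.36, 0.06, 0.01, 0.04]
-0.35 [-0.5, 0.06, 0.37, 0.37, 0.4, 0.06, 0.0]
-0.25 [-0.5, 0.01, 0.06, 0.06, 0.25, 0.02, 0.02]
-0.15 [0.0, 0.0, 0.01, 0.04, 0.0, 0.02, 0.02]
-0.05 [0.0, 0.0, 0.01, 0.04, 0.05, 0.06, 0.02]
0.05 [0.0, 0.0, 0.01, 0.01, 0.05, 0.06, 0.0]
0.15 [0.0, 0.0, 0.02, 0.02, 0.01, 0.0, 0.01]
scene
-0.75 [-0.5, 0.0, 0.01, 0.01, 0.01, 0.01, -0.0]
-0.65 [-0.5, 0.4, 0.32, 0.01, 0.01, 0.01, 0.1]
-0.55 [0.45, 0.46, 0.06, 0.06, 0.0, 0.0, 0.1]
-0.45 [-0.5, 0.43, 0.42, 0.36, 0.06, 0.01, 0.04]
-0.35 [-0.5, 0.38, 0.39, 0.36, 0.4, 0.06, 0.0]
-0.25 [-0.5, 0.0, 0.06, 0.06, 0.26, 0.02, 0.02]
-0.15 [0.01, -0.0, 0.01, 0.04, 0.0, 0.02, 0.02]
-0.05 [0.4, -0.0, 0.0, 0.04, 0.05, 0.06, 0.02]
0.05 [0.33, 0.0, 0.0, 0.01, 0.05, 0.06, 0.0]
0.15 [0.02, 0.0, 0.02, 0.02, 0.0, 0.0, 0.0]
```

The stereo microscope, up to 0.40 m high, stands between the tool and the gauge, so I lift over it.

>>> send_rows([
  {"z": 4,"fingers": 1},
  {"z": 8,"fingers": 1},
  {"z": 12,"fingers": 1},
  {"z": 16,"fingers": 1},
  {"z": 20,"fingers": 1},
])

```text
invalid input
```

>>> send_rows([
  {"z": 3},
  {"z": 6},
  {"z": 9},
  {"z": 9,"wz": -0.1},
  {"z": 9,"wz": -0.1},
])

```text
invalid input
```

>>> send_rows([
  {"x": 0,"y": 0,"z": 4,"wx": 0,"wy": 0,"wz": 0,"fingers": 1},
  {"x": 0,"y": 0,"z": 8,"wx": 0,"wy": 0,"wz": 0,"fingers": 1},
  {"x": 0,"y": 0,"z": 12,"wx": 0,"wy": 0,"wz": 0,"fingers": 1},
  {"x": 0,"y": 0,"z": 16,"wx": 0,"wy": 0,"wz": 0,"fingers": 1},
  {"x": 0,"y": 0,"z": 20,"wx": 0,"wy": 0,"wz": 0,"fingers": 1},
])

```text
t: 0.52
tool_pos: [0.1867, -0.5959, 0.494]
tool_rot: [[0.954, 0.299, -0.0], [0.299, -0.954, 0.0], [-0.0, -0.0, -1.0]]
force: [1.0, -1.5, -0.1]
finger_gap: 0.998
grip_force: 0.0
```

>>> send_rows([
  {"x": 0,"y": 0,"z": 4,"wx": 0,"wy": 0,"wz": 0,"fingers": 1},
  {"x": 0,"y": 1,"z": 7,"wx": 0,"wy": 0,"wz": 0,"fingers": 1},
  {"x": 1,"y": 5,"z": 7,"wx": 0,"wy": 0,"wz": 0,"fingers": 1},
  {"x": 2,"y": 9,"z": 7,"wx": 0,"wy": 0,"wz": 0,"fingers": 1},
  {"x": 3,"y": 13,"z": 7,"wx": 0,"wy": 0,"wz": 0,"fingers": 1},
])

```text
t: 0.93
tool_pos: [0.2174, -0.4653, 0.5618]
tool_rot: [[0.954, 0.299, -0.0], [0.299, -0.954, 0.0], [-0.0, -0.0, -1.0]]
force: [-0.2, -0.5, 0.7]
finger_gap: 1.0
grip_force: 0.0
```

>>> send_rows([
  {"x": 2,"y": 3.6,"z": 0,"wx": 0,"wy": 0,"wz": 0,"fingers": 1},
  {"x": 4,"y": 7.2,"z": 0,"wx": 0,"wy": 0,"wz": 0,"fingers": 1},
  {"x": 6,"y": 10.8,"z": 0,"wx": 0,"wy": 0,"wz": 0,"fingers": 1},
  {"x": 8,"y": 14.4,"z": 0,"wx": 0,"wy": 0,"wz": 0,"fingers": 1},
  {"x": 10,"y": 18,"z": 0,"wx": 0,"wy": 0,"wz": 0,"fingers": 1},
])

```text
t: 1.35
tool_pos: [0.3174, -0.2843, 0.5621]
tool_rot: [[0.954, 0.299, -0.0], [0.299, -0.954, -0.0], [-0.0, 0.0, -1.0]]
force: [1.2, -0.8, 1.3]
finger_gap: 1.001
grip_force: 0.0
```

>>> send_rows([
  {"x": 2,"y": 3.6,"z": 0,"wx": 0,"wy": 0,"wz": 0,"fingers": 1},
  {"x": 4,"y": 7.2,"z": 0,"wx": 0,"wy": 0,"wz": -0.1,"fingers": 1},
  {"x": 6,"y": 10.8,"z": 0,"wx": 0,"wy": 0,"wz": -0.2,"fingers": 1},
  {"x": 8,"y": 14.4,"z": 0,"wx": 0,"wy": 0,"wz": -0.3,"fingers": 1},
  {"x": 10,"y": 18,"z": 0,"wx": 0,"wy": 0,"wz": -0.33,"fingers": 1},
])

```text
t: 1.77
tool_pos: [0.4141, -0.1104, 0.5622]
tool_rot: [[0.999, -0.033, -0.0], [-0.033, -0.999, -0.001], [-0.0, 0.001, -1.0]]
force: [0.9, -1.6, -0.4]
finger_gap: 1.0
grip_force: 0.0
```

>>> send_rows([
  {"x": 1,"y": 3,"z": -2,"wx": 0,"wy": 0,"wz": 0,"fingers": 1},
  {"x": 2,"y": 6,"z": -4,"wx": 0,"wy": 0,"wz": 0,"fingers": 1},
  {"x": 3,"y": 9,"z": -6,"wx": 0,"wy": 0,"wz": 0,"fingers": 1},
  {"x": 4,"y": 11,"z": -9,"wx": 0,"wy": 0,"wz": 0,"fingers": 1},
  {"x": 4.5,"y": 11,"z": -13,"wx": 0,"wy": 0,"wz": 0,"fingers": 1},
])

```text
t: 2.18
tool_pos: [0.4598, 0.0034, 0.4327]
tool_rot: [[1.0, -0.019, 0.004], [-0.019, -1.0, 0.0], [0.004, -0.0, -1.0]]
force: [0.9, -0.5, 0.1]
finger_gap: 1.001
grip_force: 0.0
```

>>> send_rows([
  {"x": 0,"y": 0,"z": -4,"wx": 0,"wy": 0,"wz": 0,"fingers": 0.3},
  {"x": 0,"y": 0,"z": -8,"wx": 0,"wy": 0,"wz": 0,"fingers": -1},
  {"x": 0,"y": 0,"z": -10,"wx": 0,"wy": 0,"wz": 0,"fingers": -1},
  {"x": 0,"y": 0,"z": -10,"wx": 0,"wy": 0,"wz": 0,"fingers": -1},
  {"x": 0,"y": 0,"z": -10,"wx": 0,"wy": 0,"wz": 0,"fingers": -1},
])

```text
t: 2.6
tool_pos: [0.4587, -0.0019, 0.3323]
tool_rot: [[1.0, -0.026, -0.001], [-0.026, -1.0, 0.0], [-0.001, -0.0, -1.0]]
force: [0.5, -1.2, 0.8]
finger_gap: 0.704
grip_force: 0.0
```

Run:
```python
from h import *
s=robot.get_state();print(s["tool_pos"],s["qvel"].round(3))
p,d=read_camera("wrist");cv2.imwrite("pics/w1.png",p[:,:,::-1]);np.savez("pics/w1.npz",p=p,d=d)
```

```text
[ 0.4586869  -0.00187034  0.33231649] [ 0.002 -0.018  0.002 -0.06  -0.003  0.011  0.001]
```

View pics/w1.png

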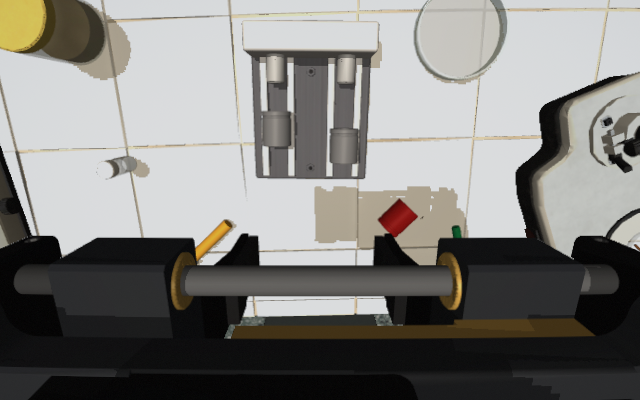

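The wrist view shows the sleeves at (276,128) and (344,147), the block top spanning columns 243–378 and rows 22–53, and the dish at about (460,37). I measure these precisely next.

Run:
```python
from h import *
p=np.load("pics/w1.npz")["p"];g=cv2.GaussianBlur(cv2.cvtColor(p,cv2.COLOR_RGB2GRAY),(3,3),0)
m=np.zeros_like(g);m[60:185,245:375]=(g[60:185,245:375]<125)
def edge(row,lo,hi): # left/right dark limits
    c=np.where(m[row,lo:hi])[0];return c.min()+lo,c.max()+lo
L=np.array([[*edge(r,246,375),r] for r in range(70,175,5)])
fl=np.polyfit(L[:,2],L[:,0]-.5,1);fr=np.polyfit(L[:,2],L[:,1]+.5,1)
bot=np.array([[c,np.where(m[150:185,c])[0].max()+150.5] for c in list(range(300,326,3))+[259,365]]);fb=np.polyfit(bot[:,0],bot[:,1],1)
A=cast("wrist",[[np.polyval(fl,75),75],[np.polyval(fl,170),170]],.01);B=cast("wrist",[[np.polyval(fr,75),75],[np.polyval(fr,170),170]],.01)
C=cast("wrist",[[260,np.polyval(fb,260)],[362,np.polyval(fb,362)]],.01)
print(A.round(4),B.round(4),C.round(4),sep="\n")
for v in(A[0]-A[1],B[0]-B[1]):print("yaw",np.arctan2(v[1],v[0]))
v=C[0]-C[1];print("yaw near",np.arctan2(-v[0],v[1]))
print("block",cast("wrist",[[243,22],[378,25],[244,51],[378,54]],.056).round(4))
print("sleeve tops",cast("wrist",[[276,112],[275,146],[344,130],[344,165]],.04).round(4))
hs=cv2.cvtColor(p,cv2.COLOR_RGB2GRAY)
print("dish",cast("wrist",[[416,35],[506,35],[460,83]],.019).round(4))
big=cv2.resize(p[10:190,230:390,::-1],None,fx=3.3,fy=3.3,interpolation=cv2.INTER_CUBIC);cv2.imwrite("pics/w1c.png",big)
```

```text
[[0.5794 0.0717 0.01  ]
 [0.4644 0.0755 0.01  ]]
[[ 0.5757 -0.0692  0.01  ]
 [ 0.4607 -0.0646  0.01  ]]
[[ 0.4477  0.0713  0.01  ]
 [ 0.4588 -0.0611  0.01  ]]
yaw -0.03323257654636625
yaw -0.04008589011200718
yaw near 0.08329091449912443
block [[ 0.6259  0.0691  0.056 ]
 [ 0.6194 -0.0699  0.056 ]
 [ 0.5981  0.0702  0.056 ]
 [ 0.5915 -0.0705  0.056 ]]
sleeve tops [[ 0.5354  0.0419  0.04  ]
 [ 0.4969  0.0453  0.04  ]
 [ 0.5132 -0.0356  0.04  ]
 [ 0.4724 -0.0354  0.04  ]]
dish [[ 0.6169 -0.1204  0.019 ]
 [ 0.6154 -0.2247  0.019 ]
 [ 0.5636 -0.1753  0.019 ]]
```

View pics/w1c.png

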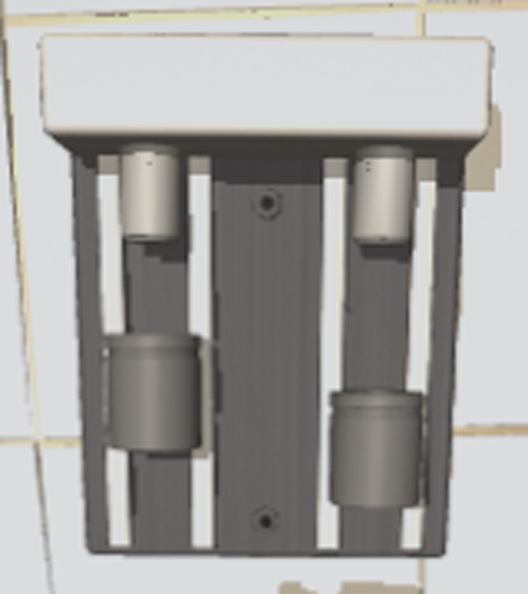

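>>> send_rows([
  {"x": 0,"y": 1.6,"z": -4,"wx": 0,"wy": 0,"wz": -0.01,"fingers": -1},
  {"x": 0,"y": 3.2,"z": -8,"wx": 0,"wy": 0,"wz": -0.01,"fingers": -1},
  {"x": 0.5,"y": 4.6,"z": -12,"wx": 0,"wy": 0,"wz": -0.01,"fingers": -1},
  {"x": 0.5,"y": 4.6,"z": -14,"wx": 0,"wy": 0,"wz": -0.01,"fingers": -1},
  {"x": 0.5,"y": 4.6,"z": -14,"wx": 0,"wy": 0,"wz": -0.01,"fingers": -1},
])

```text
t: 3.07
tool_pos: [0.463, 0.0447, 0.19]
tool_rot: [[0.999, -0.035, -0.004], [-0.035, -0.999, 0.001], [-0.004, -0.001, -1.0]]
force: [-1.8, -0.4, 0.0]
finger_gap: 0.28
grip_force: 0.0
```

>>> send_rows([
  {"x": 0,"y": 0,"z": 0,"wx": 0,"wy": 0,"wz": 0,"fingers": -1},
  {"x": 0,"y": 0,"z": 0,"wx": 0,"wy": 0,"wz": 0,"fingers": -1},
  {"x": 0,"y": 0,"z": 0,"wx": 0,"wy": 0,"wz": 0,"fingers": -1},
  {"x": 0,"y": 0,"z": 0,"wx": 0,"wy": 0,"wz": 0,"fingers": -1},
  {"x": 0,"y": 0,"z": 0,"wx": 0,"wy": 0,"wz": 0,"fingers": -1},
])

```text
t: 3.48
tool_pos: [0.4646, 0.0438, 0.1936]
tool_rot: [[0.999, -0.037, 0.002], [-0.037, -0.999, -0.001], [0.002, 0.001, -1.0]]
force: [-0.7, -0.0, -0.4]
finger_gap: 0.013
grip_force: 0.0
```

>>> send_rows([
  {"x": 0.3,"y": 0.15,"z": -4,"wx": 0,"wy": 0,"wz": 0,"fingers": -1},
  {"x": 0.3,"y": 0.15,"z": -7,"wx": 0,"wy": 0,"wz": 0,"fingers": -1},
  {"x": 0.3,"y": 0.15,"z": -9,"wx": 0,"wy": 0,"wz": 0,"fingers": -1},
  {"x": 0.3,"y": 0.15,"z": -10,"wx": 0,"wy": 0,"wz": 0,"fingers": -1},
  {"x": 0.3,"y": 0.15,"z": -10,"wx": 0,"wy": 0,"wz": 0,"fingers": -1},
])

```text
t: 3.9
tool_pos: [0.4661, 0.0454, 0.091]
tool_rot: [[0.999, -0.036, -0.003], [-0.036, -0.999, 0.0], [-0.003, -0.0, -1.0]]
force: [-0.5, -0.5, 0.1]
finger_gap: 0.004
grip_force: 0.0
```

>>> send_rows([
  {"x": 0.3,"y": 0,"z": 0,"wx": 0,"wy": 0,"wz": 0,"fingers": -1},
  {"x": 0.6,"y": 0,"z": 0,"wx": 0,"wy": 0,"wz": 0,"fingers": -1},
  {"x": 0.9,"y": 0,"z": 0,"wx": 0,"wy": 0,"wz": 0,"fingers": -1},
  {"x": 1.2,"y": -0.04,"z": 0,"wx": 0,"wy": 0,"wz": 0,"fingers": -1},
  {"x": 1.5,"y": -0.05,"z": 0,"wx": 0,"wy": 0,"wz": 0,"fingers": -1},
])

```text
t: 4.32
tool_pos: [0.4828, 0.045, 0.093]
tool_rot: [[0.999, -0.036, 0.001], [-0.036, -0.999, -0.0], [0.001, 0.0, -1.0]]
force: [0.0, -0.4, -1.1]
finger_gap: 0.006
grip_force: 0.0
```

>>> send_rows([
  {"x": 0.5,"y": -0.02,"z": 0,"wx": 0,"wy": 0,"wz": 0,"fingers": -1},
  {"x": 1.0,"y": -0.04,"z": 0,"wx": 0,"wy": 0,"wz": 0,"fingers": -1},
  {"x": 1.5,"y": -0.05,"z": 0,"wx": 0,"wy": 0,"wz": 0,"fingers": -1},
  {"x": 2.0,"y": -0.07,"z": 0,"wx": 0,"wy": 0,"wz": 0,"fingers": -1},
  {"x": 2.4,"y": -0.09,"z": 0,"wx": 0,"wy": 0,"wz": 0,"fingers": -1},
])

```text
t: 4.73
tool_pos: [0.5066, 0.0442, 0.0922]
tool_rot: [[0.999, -0.036, 0.0], [-0.036, -0.999, 0.0], [0.0, -0.0, -1.0]]
force: [-1.1, 0.2, -0.0]
finger_gap: 0.003
grip_force: 0.1
```

>>> send_rows([
  {"x": 0.1,"y": 0,"z": 0,"wx": 0,"wy": 0,"wz": 0,"fingers": -1},
  {"x": 0.2,"y": 0,"z": 0,"wx": 0,"wy": 0,"wz": 0,"fingers": -1},
  {"x": 0.3,"y": 0,"z": 0,"wx": 0,"wy": 0,"wz": 0,"fingers": -1},
  {"x": 0.4,"y": 0,"z": 0,"wx": 0,"wy": 0,"wz": 0,"fingers": -1},
])

```text
t: 5.07
tool_pos: [0.5099, 0.0442, 0.0922]
tool_rot: [[0.999, -0.036, -0.0], [-0.036, -0.999, -0.0], [-0.0, 0.0, -1.0]]
force: [-0.5, -0.5, -0.0]
finger_gap: 0.003
grip_force: 0.1
```

>>> send_rows([
  {"x": 0.1,"y": 0,"z": 0,"wx": 0,"wy": 0,"wz": 0,"fingers": -1},
  {"x": 0.2,"y": 0,"z": 0,"wx": 0,"wy": 0,"wz": 0,"fingers": -1},
  {"x": 0.3,"y": 0,"z": 0,"wx": 0,"wy": 0,"wz": 0,"fingers": -1},
  {"x": 0.4,"y": 0,"z": 0,"wx": 0,"wy": 0,"wz": 0,"fingers": -1},
])

```text
t: 5.4
tool_pos: [0.514, 0.0442, 0.0923]
tool_rot: [[0.999, -0.036, 0.0], [-0.036, -0.999, -0.0], [0.0, 0.0, -1.0]]
force: [-0.6, -0.0, -0.2]
finger_gap: 0.007
grip_force: 0.1
```

>>> send_rows([
  {"x": 0.1,"y": 0,"z": 0,"wx": 0,"wy": 0,"wz": 0,"fingers": -1},
  {"x": 0.2,"y": 0,"z": 0,"wx": 0,"wy": 0,"wz": 0,"fingers": -1},
  {"x": 0.3,"y": 0,"z": 0,"wx": 0,"wy": 0,"wz": 0,"fingers": -1},
])

```text
t: 5.65
tool_pos: [0.517, 0.0442, 0.0923]
tool_rot: [[0.999, -0.036, -0.0], [-0.036, -0.999, -0.0], [-0.0, 0.0, -1.0]]
force: [-1.2, -0.1, -0.6]
finger_gap: 0.005
grip_force: 0.1
```

Run:
```python
from h import *
s=robot.get_state();print(s["tool_pos"],s["force"])
a,_=read_camera("scene");b,_=read_camera("wrist")
A=cv2.resize(a[150:260,260:400,::-1],(560,440),interpolation=cv2.INTER_CUBIC)
B=cv2.resize(b[:,160:480,::-1],None,fx=.75,fy=1.1)
cv2.imwrite("pics/s2.png",np.hstack([A,B[:440]]))
```

```text
[0.51704509 0.04420058 0.09225691] [-1.15665432 -0.07576918 -0.62751188]
```

View pics/s2.png

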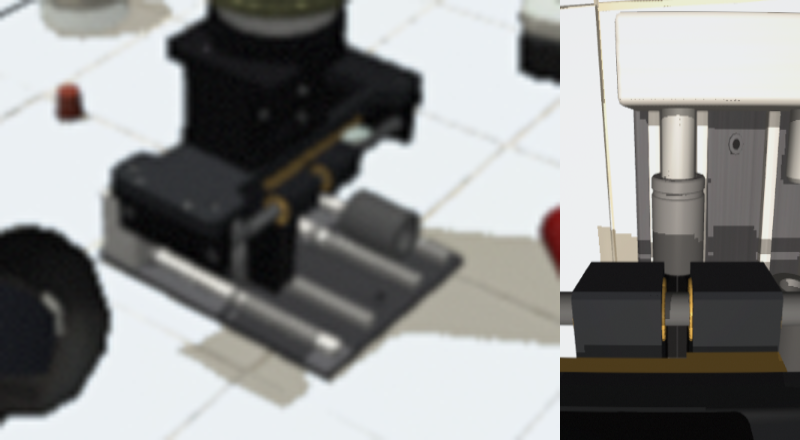

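The left sleeve (wrist half, column ~678) moves ahead of the fingers, with its far end just at the pin tip. I continue in 1 mm rows.

>>> send_rows([
  {"x": 0.1,"y": 0,"z": 0,"wx": 0,"wy": 0,"wz": 0,"fingers": -1},
  {"x": 0.2,"y": -0.01,"z": 0,"wx": 0,"wy": 0,"wz": 0,"fingers": -1},
  {"x": 0.3,"y": -0.01,"z": 0,"wx": 0,"wy": 0,"wz": 0,"fingers": -1},
])

```text
t: 6.0
tool_pos: [0.5201, 0.0441, 0.0923]
tool_rot: [[0.999, -0.036, 0.0], [-0.036, -0.999, -0.0], [0.0, 0.0, -1.0]]
force: [-1.0, 0.2, 0.2]
finger_gap: 0.005
grip_force: 0.1
```

>>> send_rows([
  {"x": 0.1,"y": 0,"z": 0,"wx": 0,"wy": 0,"wz": 0,"fingers": -1},
  {"x": 0.2,"y": -0.01,"z": 0,"wx": 0,"wy": 0,"wz": 0,"fingers": -1},
  {"x": 0.3,"y": -0.01,"z": 0,"wx": 0,"wy": 0,"wz": 0,"fingers": -1},
])

```text
t: 6.25
tool_pos: [0.5231, 0.044, 0.0923]
tool_rot: [[0.999, -0.036, 0.0], [-0.036, -0.999, -0.0], [0.0, 0.0, -1.0]]
force: [-0.5, -0.2, 0.4]
finger_gap: 0.005
grip_force: 0.1
```

>>> send_rows([
  {"x": 0.2,"y": -0.01,"z": 0,"wx": 0,"wy": 0,"wz": 0,"fingers": -1},
  {"x": 0.4,"y": -0.02,"z": 0,"wx": 0,"wy": 0,"wz": 0,"fingers": -1},
  {"x": 0.6,"y": -0.04,"z": 0,"wx": 0,"wy": 0,"wz": 0,"fingers": -1},
  {"x": 0.8,"y": -0.06,"z": 0,"wx": 0,"wy": 0,"wz": 0,"fingers": -1},
])

```text
t: 6.58
tool_pos: [0.5312, 0.0434, 0.0923]
tool_rot: [[0.999, -0.036, 0.0], [-0.036, -0.999, -0.0], [0.0, 0.0, -1.0]]
force: [-0.2, 0.9, -1.1]
finger_gap: 0.006
grip_force: 0.1
```

>>> send_rows([
  {"x": 0.2,"y": -0.01,"z": 0,"wx": 0,"wy": 0,"wz": 0,"fingers": -1},
  {"x": 0.4,"y": -0.02,"z": 0,"wx": 0,"wy": 0,"wz": 0,"fingers": -1},
  {"x": 0.6,"y": -0.04,"z": 0,"wx": 0,"wy": 0,"wz": 0,"fingers": -1},
  {"x": 0.8,"y": -0.06,"z": 0,"wx": 0,"wy": 0,"wz": 0,"fingers": -1},
])

```text
t: 6.92
tool_pos: [0.5392, 0.0428, 0.0923]
tool_rot: [[0.999, -0.036, 0.0], [-0.036, -0.999, -0.0], [0.0, 0.0, -1.0]]
force: [-0.4, 0.0, -0.4]
finger_gap: 0.002
grip_force: 0.1
```

>>> send_rows([
  {"x": 0.1,"y": 0,"z": 0,"wx": 0,"wy": 0,"wz": 0,"fingers": -1},
  {"x": 0.2,"y": -0.01,"z": 0,"wx": 0,"wy": 0,"wz": 0,"fingers": -1},
  {"x": 0.3,"y": -0.01,"z": 0,"wx": 0,"wy": 0,"wz": 0,"fingers": -1},
])

```text
t: 7.17
tool_pos: [0.542, 0.0427, 0.0922]
tool_rot: [[0.999, -0.036, -0.0], [-0.036, -0.999, -0.0], [-0.0, 0.0, -1.0]]
force: [-0.9, 0.2, 0.3]
finger_gap: 0.003
grip_force: 0.1
```

>>> send_rows([
  {"x": 0.1,"y": 0,"z": 0,"wx": 0,"wy": 0,"wz": 0,"fingers": -1},
  {"x": 0.2,"y": -0.01,"z": 0,"wx": 0,"wy": 0,"wz": 0,"fingers": -1},
])

```text
t: 7.33
tool_pos: [0.544, 0.0426, 0.0923]
tool_rot: [[0.999, -0.036, -0.0], [-0.036, -0.999, -0.0], [-0.0, 0.0, -1.0]]
force: [-0.0, 0.1, -0.3]
finger_gap: 0.007
grip_force: 0.1
```

>>> send_rows([
  {"x": 0.1,"y": 0,"z": 0,"wx": 0,"wy": 0,"wz": 0,"fingers": -1},
  {"x": 0.1,"y": 0,"z": 0,"wx": 0,"wy": 0,"wz": 0,"fingers": -1},
])

```text
t: 7.5
tool_pos: [0.5448, 0.0426, 0.0921]
tool_rot: [[0.999, -0.036, -0.001], [-0.036, -0.999, -0.0], [-0.001, 0.0, -1.0]]
force: [-2.0, -0.2, 0.6]
finger_gap: 0.007
grip_force: 0.9
```

>>> send_rows([
  {"x": 0.1,"y": 0,"z": 0,"wx": 0,"wy": 0,"wz": 0,"fingers": -1},
  {"x": 0.1,"y": 0,"z": 0,"wx": 0,"wy": 0,"wz": 0,"fingers": -1},
])

```text
t: 7.67
tool_pos: [0.545, 0.0426, 0.0919]
tool_rot: [[0.999, -0.036, -0.003], [-0.036, -0.999, -0.001], [-0.003, 0.001, -1.0]]
force: [-6.4, -0.5, 2.9]
finger_gap: 0.009
grip_force: 3.0
```

The force rises at x = 0.545, as predicted for home (about 28 mm past the pin tip), so the left sleeve fits and is home. Now I back off and go behind the right sleeve.

>>> send_rows([
  {"x": -2,"y": 0.07,"z": 0,"wx": 0,"wy": 0,"wz": 0,"fingers": -1},
  {"x": -4,"y": 0.14,"z": 2,"wx": 0,"wy": 0,"wz": 0,"fingers": -1},
  {"x": -6,"y": -1,"z": 5,"wx": 0,"wy": 0,"wz": 0,"fingers": -1},
  {"x": -8,"y": -4,"z": 6,"wx": 0,"wy": 0,"wz": 0,"fingers": -1},
  {"x": -9.5,"y": -7.6,"z": 6,"wx": 0,"wy": 0,"wz": 0,"fingers": -1},
])

```text
t: 8.08
tool_pos: [0.4513, -0.0321, 0.1548]
tool_rot: [[0.999, -0.032, 0.005], [-0.032, -1.0, -0.001], [0.005, 0.001, -1.0]]
force: [1.6, -2.0, -0.8]
finger_gap: 0.002
grip_force: 0.0
```

>>> send_rows([
  {"x": 0,"y": 0,"z": 0,"wx": 0,"wy": 0,"wz": 0,"fingers": -1},
  {"x": 0,"y": 0,"z": 0,"wx": 0,"wy": 0,"wz": 0,"fingers": -1},
])

```text
t: 8.25
tool_pos: [0.4506, -0.0357, 0.1527]
tool_rot: [[0.999, -0.041, 0.001], [-0.041, -0.999, -0.002], [0.001, 0.002, -1.0]]
force: [0.7, 0.4, 0.6]
finger_gap: 0.005
grip_force: 0.0
```

Run:
```python
from h import *
s=robot.get_state();print(s["tool_pos"],s["force"])
b,_=read_camera("wrist");a,_=read_camera("top")
A=cv2.resize(a[150:270,290:400,::-1],None,fx=3.6,fy=3.6,interpolation=cv2.INTER_CUBIC)
B=cv2.resize(b[:,160:500,::-1],None,fx=1.08,fy=1.08)
cv2.imwrite("pics/s3.png",np.hstack([A[:432],B[:432]]))
```

```text
[ 0.4506456  -0.03571875  0.15271031] [0.70081952 0.40196224 0.55258588]
```

View pics/s3.png

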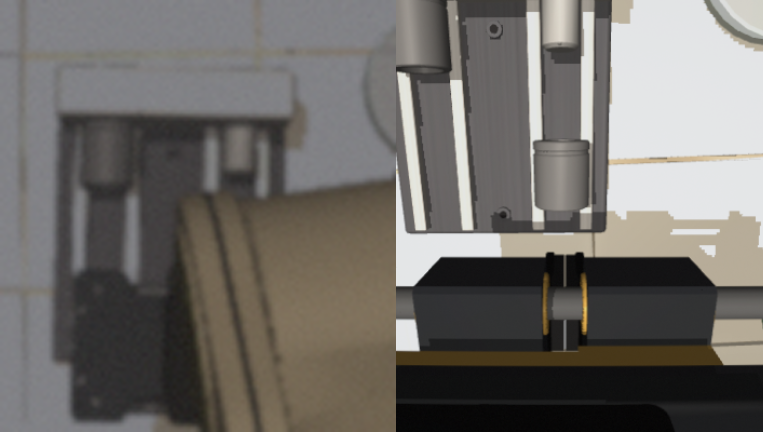

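The left sleeve sits against the block, and the fingers are aligned behind the right one at wrist (562,175) in the collage.

>>> send_rows([
  {"x": 0,"y": 0.1,"z": -3,"wx": 0,"wy": 0,"wz": 0,"fingers": -1},
  {"x": 0,"y": 0.1,"z": -5,"wx": 0,"wy": 0,"wz": 0,"fingers": -1},
  {"x": 0,"y": 0.1,"z": -6,"wx": 0,"wy": 0,"wz": 0,"fingers": -1},
  {"x": 0.3,"y": 0.1,"z": -6,"wx": 0,"wy": 0,"wz": 0,"fingers": -1},
  {"x": 0.6,"y": 0.1,"z": -6,"wx": 0,"wy": 0,"wz": 0,"fingers": -1},
])

```text
t: 8.77
tool_pos: [0.4574, -0.0314, 0.0924]
tool_rot: [[0.999, -0.035, -0.001], [-0.035, -0.999, 0.001], [-0.001, -0.001, -1.0]]
force: [0.1, -0.2, -0.1]
finger_gap: 0.005
grip_force: 0.0
```

>>> send_rows([
  {"x": 0.4,"y": 0,"z": 0,"wx": 0,"wy": 0,"wz": 0,"fingers": -1},
  {"x": 0.8,"y": -0.02,"z": 0,"wx": 0,"wy": 0,"wz": 0,"fingers": -1},
  {"x": 1.3,"y": -0.04,"z": 0,"wx": 0,"wy": 0,"wz": 0,"fingers": -1},
  {"x": 1.8,"y": -0.06,"z": 0,"wx": 0,"wy": 0,"wz": 0,"fingers": -1},
  {"x": 2.3,"y": -0.08,"z": 0,"wx": 0,"wy": 0,"wz": 0,"fingers": -1},
])

```text
t: 9.18
tool_pos: [0.4808, -0.0333, 0.0927]
tool_rot: [[0.999, -0.036, 0.001], [-0.036, -0.999, -0.0], [0.001, 0.0, -1.0]]
force: [-0.1, -0.4, 0.6]
finger_gap: 0.003
grip_force: 0.1
```

>>> send_rows([
  {"x": 0.5,"y": -0.02,"z": 0,"wx": 0,"wy": 0,"wz": 0,"fingers": -1},
  {"x": 1.0,"y": -0.04,"z": 0,"wx": 0,"wy": 0,"wz": 0,"fingers": -1},
  {"x": 1.5,"y": -0.06,"z": 0,"wx": 0,"wy": 0,"wz": 0,"fingers": -1},
  {"x": 2.0,"y": -0.07,"z": 0,"wx": 0,"wy": 0,"wz": 0,"fingers": -1},
  {"x": 2.4,"y": -0.08,"z": 0,"wx": 0,"wy": 0,"wz": 0,"fingers": -1},
])

```text
t: 9.6
tool_pos: [0.5045, -0.034, 0.0922]
tool_rot: [[0.999, -0.036, 0.0], [-0.036, -0.999, 0.0], [0.0, -0.0, -1.0]]
force: [-0.3, -0.3, 0.8]
finger_gap: 0.004
grip_force: 0.1
```

>>> send_rows([
  {"x": 0.1,"y": -0.02,"z": 0,"wx": 0,"wy": 0,"wz": 0,"fingers": -1},
  {"x": 0.2,"y": -0.04,"z": 0,"wx": 0,"wy": 0,"wz": 0,"fingers": -1},
  {"x": 0.3,"y": -0.06,"z": 0,"wx": 0,"wy": 0,"wz": 0,"fingers": -1},
  {"x": 0.4,"y": -0.08,"z": 0,"wx": 0,"wy": 0,"wz": 0,"fingers": -1},
])

```text
t: 9.93
tool_pos: [0.5079, -0.0348, 0.0922]
tool_rot: [[0.999, -0.036, -0.0], [-0.036, -0.999, -0.0], [-0.0, 0.0, -1.0]]
force: [-1.2, -0.0, -0.0]
finger_gap: 0.006
grip_force: 0.1
```

>>> send_rows([
  {"x": 0.1,"y": 0,"z": 0,"wx": 0,"wy": 0,"wz": 0,"fingers": -1},
  {"x": 0.2,"y": 0,"z": 0,"wx": 0,"wy": 0,"wz": 0,"fingers": -1},
  {"x": 0.3,"y": 0,"z": 0,"wx": 0,"wy": 0,"wz": 0,"fingers": -1},
])

```text
t: 10.18
tool_pos: [0.511, -0.0348, 0.0923]
tool_rot: [[0.999, -0.036, 0.0], [-0.036, -0.999, -0.0], [0.0, 0.0, -1.0]]
force: [-0.9, 0.2, -0.8]
finger_gap: 0.013
grip_force: 0.1
```

>>> send_rows([
  {"x": 0.1,"y": 0,"z": 0,"wx": 0,"wy": 0,"wz": 0,"fingers": -1},
  {"x": 0.1,"y": 0,"z": 0,"wx": 0,"wy": 0,"wz": 0,"fingers": -1},
])

```text
t: 10.35
tool_pos: [0.5122, -0.0348, 0.0923]
tool_rot: [[0.999, -0.036, 0.0], [-0.036, -0.999, -0.0], [0.0, 0.0, -1.0]]
force: [-0.2, -0.8, -0.1]
finger_gap: 0.01
grip_force: 0.0
```

>>> send_rows([
  {"x": 0.1,"y": 0,"z": 0,"wx": 0,"wy": 0,"wz": 0,"fingers": -1},
  {"x": 0.1,"y": 0,"z": 0,"wx": 0,"wy": 0,"wz": 0,"fingers": -1},
])

```text
t: 10.52
tool_pos: [0.5126, -0.0347, 0.0921]
tool_rot: [[0.999, -0.036, -0.001], [-0.036, -0.999, -0.0], [-0.001, 0.0, -1.0]]
force: [-2.8, 0.2, 0.9]
finger_gap: 0.004
grip_force: 1.3
```

>>> send_rows([
  {"x": 0.1,"y": 0,"z": 0,"wx": 0,"wy": 0,"wz": 0,"fingers": -1},
  {"x": 0.1,"y": 0,"z": 0,"wx": 0,"wy": 0,"wz": 0,"fingers": -1},
])

```text
t: 10.68
tool_pos: [0.5128, -0.0347, 0.0919]
tool_rot: [[0.999, -0.036, -0.003], [-0.036, -0.999, -0.0], [-0.003, 0.0, -1.0]]
force: [-7.5, 0.0, 3.9]
finger_gap: 0.006
grip_force: 3.4
```

It stops at x = 0.513, as predicted for the tip of the pin, so the right sleeve does not fit. I hold briefly, then back off, lift and move over it.

>>> send_rows([
  {"x": 0,"y": 0,"z": 0,"wx": 0,"wy": 0,"wz": 0,"fingers": -1},
  {"x": 0,"y": 0,"z": 0,"wx": 0,"wy": 0,"wz": 0,"fingers": -1},
  {"x": 0,"y": 0,"z": 0,"wx": 0,"wy": 0,"wz": 0,"fingers": -1},
  {"x": -1.5,"y": 0,"z": 0,"wx": 0,"wy": 0,"wz": 0,"fingers": -1},
  {"x": -2.5,"y": 0,"z": 2,"wx": 0,"wy": 0,"wz": 0,"fingers": -1},
])

```text
t: 11.1
tool_pos: [0.4867, -0.0347, 0.1097]
tool_rot: [[0.999, -0.036, -0.005], [-0.036, -0.999, 0.001], [-0.005, -0.001, -1.0]]
force: [-0.1, 0.3, -0.1]
finger_gap: 0.002
grip_force: 0.0
```

>>> send_rows([
  {"x": 0,"y": 0,"z": 4,"wx": 0,"wy": 0,"wz": 0,"fingers": 0.4},
  {"x": 2,"y": -0.1,"z": 4,"wx": 0,"wy": 0,"wz": 0,"fingers": 0.4},
  {"x": 4.7,"y": -0.2,"z": 4,"wx": 0,"wy": 0,"wz": 0,"fingers": 0.4},
  {"x": 4.7,"y": -0.2,"z": 4,"wx": 0,"wy": 0,"wz": 0,"fingers": 0.4},
  {"x": 4.7,"y": -0.2,"z": 4,"wx": 0,"wy": 0,"wz": 0,"fingers": 0.4},
])

```text
t: 11.52
tool_pos: [0.5368, -0.0367, 0.1523]
tool_rot: [[0.999, -0.036, 0.001], [-0.036, -0.999, 0.001], [0.001, -0.001, -1.0]]
force: [0.1, 0.0, 0.1]
finger_gap: 0.301
grip_force: 0.0
```

Run:
```python
from h import *
s=robot.get_state();print(s["tool_pos"],s["tool_rot"],s["finger_gap"])
b,_=read_camera("wrist")
cv2.imwrite("pics/s4.png",b[:,:,::-1])
```

```text
[ 0.5368441  -0.03665859  0.15227885] [[ 9.99342903e-01 -3.62378314e-02  7.62663463e-04]
 [-3.62384198e-02 -9.99342874e-01  7.72349259e-04]
 [ 7.34174035e-04 -7.99479469e-04 -9.99999411e-01]] 0.3010975470826139
```

View pics/s4.png

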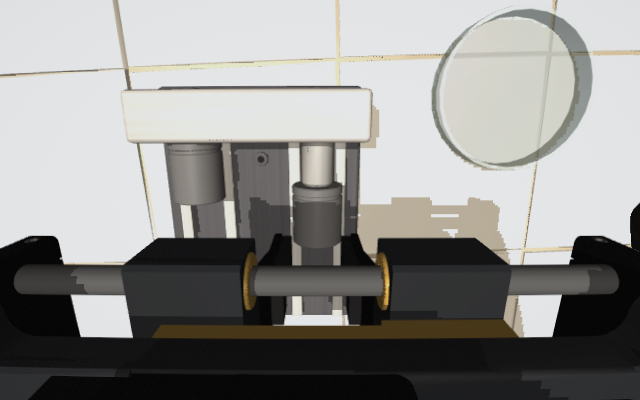

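The left sleeve is home against the block. The right one (317,215) sits at its pin tip between the open fingers, and the dish is at about (510,88). I lower and grip.

>>> send_rows([
  {"x": 0,"y": -0.1,"z": 0,"wx": 0,"wy": 0,"wz": 0,"fingers": 0.4},
  {"x": 0,"y": -0.1,"z": 0,"wx": 0,"wy": 0,"wz": 0,"fingers": 0.4},
  {"x": 0,"y": -0.1,"z": 0,"wx": 0,"wy": 0,"wz": 0,"fingers": 0.4},
  {"x": 0,"y": -0.1,"z": 0,"wx": 0,"wy": 0,"wz": 0,"fingers": 0.4},
  {"x": 0,"y": -0.1,"z": 0,"wx": 0,"wy": 0,"wz": 0,"fingers": 0.4},
])

```text
t: 11.98
tool_pos: [0.5358, -0.0378, 0.1523]
tool_rot: [[0.999, -0.036, 0.0], [-0.036, -0.999, -0.0], [0.0, 0.0, -1.0]]
force: [0.6, 0.5, -0.5]
finger_gap: 0.671
grip_force: 0.0
```

>>> send_rows([
  {"x": 0,"y": 0,"z": -3,"wx": 0,"wy": 0,"wz": 0,"fingers": 0.4},
  {"x": 0,"y": 0,"z": -5,"wx": 0,"wy": 0,"wz": 0,"fingers": 0.4},
  {"x": 0,"y": 0,"z": -6,"wx": 0,"wy": 0,"wz": 0,"fingers": 0.4},
  {"x": 0,"y": 0,"z": -6,"wx": 0,"wy": 0,"wz": 0,"fingers": 0.4},
])

```text
t: 12.32
tool_pos: [0.5346, -0.0377, 0.0903]
tool_rot: [[0.999, -0.036, -0.004], [-0.036, -0.999, 0.001], [-0.004, -0.0, -1.0]]
force: [-1.1, 0.4, -0.6]
finger_gap: 0.698
grip_force: 0.0
```

>>> send_rows([
  {"x": 0,"y": 0,"z": 0,"wx": 0,"wy": 0,"wz": 0,"fingers": -1},
  {"x": 0,"y": 0,"z": 0,"wx": 0,"wy": 0,"wz": 0,"fingers": -1},
  {"x": 0,"y": 0,"z": 0,"wx": 0,"wy": 0,"wz": 0,"fingers": -1},
  {"x": 0,"y": 0,"z": 0,"wx": 0,"wy": 0,"wz": 0,"fingers": -1},
  {"x": 0,"y": 0,"z": 0,"wx": 0,"wy": 0,"wz": 0,"fingers": -1},
], newtons=12)

```text
t: 12.73
tool_pos: [0.5363, -0.0379, 0.093]
tool_rot: [[0.999, -0.036, 0.001], [-0.036, -0.999, -0.0], [0.001, 0.0, -1.0]]
force: [-0.2, -0.4, -0.2]
finger_gap: 0.408
grip_force: 0.5
```

>>> send_rows([
  {"x": 0,"y": 0,"z": 0,"wx": 0,"wy": 0,"wz": 0,"fingers": -1},
  {"x": 0,"y": 0,"z": 0,"wx": 0,"wy": 0,"wz": 0,"fingers": -1},
  {"x": 0,"y": 0,"z": 0,"wx": 0,"wy": 0,"wz": 0,"fingers": -1},
])

```text
t: 12.98
tool_pos: [0.5363, -0.0374, 0.0927]
tool_rot: [[0.999, -0.036, 0.001], [-0.036, -0.999, 0.0], [0.001, -0.0, -1.0]]
force: [-0.5, 1.6, 3.2]
finger_gap: 0.385
grip_force: 12.0
```

>>> send_rows([
  {"x": -0.2,"y": 0,"z": 1,"wx": 0,"wy": 0,"wz": 0,"fingers": -1},
  {"x": -0.3,"y": 0,"z": 3,"wx": 0,"wy": 0,"wz": 0,"fingers": -1},
  {"x": -0.3,"y": 0,"z": 6,"wx": 0,"wy": 0,"wz": 0,"fingers": -1},
  {"x": -0.3,"y": -1,"z": 7,"wx": 0,"wy": 0,"wz": 0,"fingers": -1},
  {"x": -0.3,"y": -3,"z": 7,"wx": 0,"wy": 0,"wz": 0,"fingers": -1},
])

```text
t: 13.4
tool_pos: [0.5343, -0.0658, 0.166]
tool_rot: [[0.999, -0.032, 0.005], [-0.032, -0.999, -0.001], [0.005, 0.0, -1.0]]
force: [-0.4, -1.0, -1.5]
finger_gap: 0.391
grip_force: 12.0
```

Run:
```python
from h import *
for nme in("top","scene"):
    z=np.load(f"pics/{nme}0.npz");d=z["d"];c=calibration(nme);K=np.array(c["camera_matrix"])
    vv,uu=np.mgrid[:400,:640];nn=cv2.undistortPoints(np.stack([uu,vv],-1).reshape(-1,1,2).astype(float),K,np.array(c["distortion"],float)).reshape(-1,2)
    P=np.c_[nn,np.ones(len(nn))]*d.reshape(-1,1);X=(P-np.array(c["t"]))@np.array(c["R"]);X=X[(d.ravel()>0)]
    for h in(.03,.08,.2):
        q=X[(X[:,2]>h)&(X[:,0]>.3)&(X[:,0]<.75)&(X[:,1]>-.5)&(X[:,1]<-.12)]
        print(nme,h,[(round(x,2),round(float(np.max(q[abs(q[:,0]-x)<.02,1],initial=-9)),3)) for x in np.arange(.4,.72,.04)])
s=robot.get_state();print(s["tool_pos"],s["finger_gap"])
b,_=read_camera("wrist");cv2.imwrite("pics/s5.png",b[:,:,::-1])
```

```text
top 0.03 [(np.float64(0.4), -0.12), (np.float64(0.44), -0.26), (np.float64(0.48), -0.266), (np.float64(0.52), -0.28), (np.float64(0.56), -0.297), (np.float64(0.6), -9.0), (np.float64(0.64), -9.0), (np.float64(0.68), -0.433)]
top 0.08 [(np.float64(0.4), -0.328), (np.float64(0.44), -0.296), (np.float64(0.48), -0.281), (np.float64(0.52), -0.281), (np.float64(0.56), -9.0), (np.float64(0.6), -9.0), (np.float64(0.64), -9.0), (np.float64(0.68), -9.0)]
top 0.2 [(np.float64(0.4), -0.328), (np.float64(0.44), -0.296), (np.float64(0.48), -0.281), (np.float64(0.52), -0.281), (np.float64(0.56), -9.0), (np.float64(0.6), -9.0), (np.float64(0.64), -9.0), (np.float64(0.68), -9.0)]
scene 0.03 [(np.float64(0.4), -0.12), (np.float64(0.44), -0.257), (np.float64(0.48), -0.263), (np.float64(0.52), -0.277), (np.float64(0.56), -0.286), (np.float64(0.6), -9.0), (np.float64(0.64), -9.0), (np.float64(0.68), -0.433)]
scene 0.08 [(np.float64(0.4), -0.327), (np.float64(0.44), -0.294), (np.float64(0.48), -0.28), (np.float64(0.52), -0.281), (np.float64(0.56), -0.366), (np.float64(0.6), -9.0), (np.float64(0.64), -9.0), (np.float64(0.68), -9.0)]
scene 0.2 [(np.float64(0.4), -0.327), (np.float64(0.44), -0.294), (np.float64(0.48), -0.28), (np.float64(0.52), -0.281), (np.float64(0.56), -0.366), (np.float64(0.6), -9.0), (np.float64(0.64), -9.0), (np.float64(0.68), -9.0)]
[ 0.53434172 -0.06581384  0.16601505] 0.39106536873444153
```

View pics/s5.png

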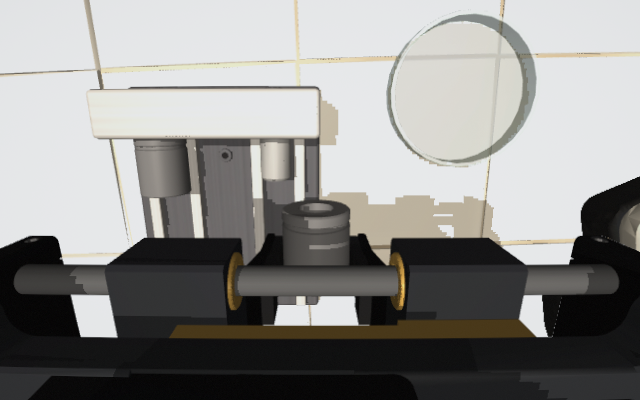

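The sleeve hangs in the gripper at (316,230) with its narrow bore showing, the left sleeve is still home, and the dish is at (458,88). The microscope stays clear if I move in x first.

>>> send_rows([
  {"x": 3,"y": -1.5,"z": 0,"wx": 0,"wy": 0,"wz": 0,"fingers": -1},
  {"x": 5.5,"y": -4,"z": 0,"wx": 0,"wy": 0,"wz": 0,"fingers": -1},
  {"x": 7.5,"y": -7,"z": 0,"wx": 0,"wy": 0,"wz": 0,"fingers": -1},
  {"x": 7.6,"y": -10.3,"z": 0,"wx": 0,"wy": 0,"wz": 0,"fingers": -1},
  {"x": 7.6,"y": -10.3,"z": 0,"wx": 0,"wy": 0,"wz": 0,"fingers": -1},
])

```text
t: 13.87
tool_pos: [0.6084, -0.1794, 0.1615]
tool_rot: [[0.999, -0.045, -0.002], [-0.045, -0.999, -0.003], [-0.001, 0.003, -1.0]]
force: [-0.6, -1.8, -1.4]
finger_gap: 0.392
grip_force: 12.0
```

>>> send_rows([
  {"x": 0,"y": 0,"z": 0,"wx": 0,"wy": 0,"wz": 0,"fingers": -1},
  {"x": 0,"y": 0,"z": -2,"wx": 0,"wy": 0,"wz": 0,"fingers": -1},
  {"x": 0,"y": 0,"z": -4,"wx": 0,"wy": 0,"wz": 0,"fingers": -1},
  {"x": 0,"y": 0,"z": -5,"wx": 0,"wy": 0,"wz": 0,"fingers": -1},
  {"x": 0,"y": 0,"z": -5,"wx": 0,"wy": 0,"wz": 0,"fingers": -1},
])

```text
t: 14.28
tool_pos: [0.6073, -0.1698, 0.11]
tool_rot: [[0.999, -0.035, -0.004], [-0.035, -0.999, 0.001], [-0.004, -0.001, -1.0]]
force: [-0.5, 0.6, -0.2]
finger_gap: 0.386
grip_force: 12.0
```

>>> send_rows([
  {"x": 0.2,"y": 0,"z": -1,"wx": 0,"wy": 0,"wz": 0,"fingers": -1},
  {"x": 0.3,"y": -0.1,"z": -1.6,"wx": 0,"wy": 0,"wz": 0,"fingers": -1},
  {"x": 0.3,"y": -0.1,"z": -2.1,"wx": 0,"wy": 0,"wz": 0,"fingers": -1},
  {"x": 0.3,"y": -0.1,"z": -2.4,"wx": 0,"wy": 0,"wz": 0,"fingers": -1},
  {"x": 0.3,"y": -0.1,"z": -2.4,"wx": 0,"wy": 0,"wz": 0,"fingers": -1},
])

```text
t: 14.7
tool_pos: [0.6117, -0.1717, 0.0877]
tool_rot: [[0.999, -0.036, -0.001], [-0.036, -0.999, 0.0], [-0.001, -0.0, -1.0]]
force: [0.1, 0.4, -1.1]
finger_gap: 0.388
grip_force: 12.0
```

>>> send_rows([
  {"x": 0,"y": 0,"z": -0.15,"wx": 0,"wy": 0,"wz": 0,"fingers": -1},
  {"x": 0,"y": 0,"z": -0.3,"wx": 0,"wy": 0,"wz": 0,"fingers": -1},
  {"x": 0,"y": 0,"z": -0.3,"wx": 0,"wy": 0,"wz": 0,"fingers": -1},
])

```text
t: 14.95
tool_pos: [0.612, -0.1718, 0.0853]
tool_rot: [[0.999, -0.036, 0.0], [-0.036, -0.999, -0.0], [0.0, 0.0, -1.0]]
force: [0.1, 0.7, -0.3]
finger_gap: 0.393
grip_force: 12.0
```

>>> send_rows([
  {"x": 0,"y": 0,"z": -0.1,"wx": 0,"wy": 0,"wz": 0,"fingers": -1},
  {"x": 0,"y": 0,"z": -0.1,"wx": 0,"wy": 0,"wz": 0,"fingers": -1},
])

```text
t: 15.12
tool_pos: [0.612, -0.1718, 0.0843]
tool_rot: [[0.999, -0.036, 0.0], [-0.036, -0.999, -0.0], [0.0, 0.0, -1.0]]
force: [-0.9, 0.0, 0.1]
finger_gap: 0.389
grip_force: 12.0
```

>>> send_rows([
  {"x": 0,"y": 0,"z": 0,"wx": 0,"wy": 0,"wz": 0,"fingers": -0.1},
  {"x": 0,"y": 0,"z": 0,"wx": 0,"wy": 0,"wz": 0,"fingers": 0.1},
  {"x": 0,"y": 0,"z": 0,"wx": 0,"wy": 0,"wz": 0,"fingers": 0.15},
  {"x": 0,"y": 0,"z": 0,"wx": 0,"wy": 0,"wz": 0,"fingers": 0.15},
  {"x": 0,"y": 0,"z": 0,"wx": 0,"wy": 0,"wz": 0,"fingers": 0.15},
])

```text
t: 15.53
tool_pos: [0.612, -0.1718, 0.0843]
tool_rot: [[0.999, -0.036, 0.0], [-0.036, -0.999, -0.0], [0.0, 0.0, -1.0]]
force: [-0.6, -0.6, -1.5]
finger_gap: 0.561
grip_force: 0.0
```

>>> send_rows([
  {"x": 0,"y": 0,"z": 0.5,"wx": 0,"wy": 0,"wz": 0,"fingers": 0.15},
  {"x": 0,"y": 0,"z": 2,"wx": 0,"wy": 0,"wz": 0,"fingers": 0.15},
  {"x": 0,"y": 0,"z": 5,"wx": 0,"wy": 0,"wz": 0,"fingers": 0.15},
  {"x": -1,"y": 0,"z": 8,"wx": 0,"wy": 0,"wz": 0,"fingers": 0.15},
  {"x": -4,"y": 0,"z": 10,"wx": 0,"wy": 0,"wz": 0,"fingers": 0.15},
])

```text
t: 15.95
tool_pos: [0.5748, -0.1708, 0.1885]
tool_rot: [[0.999, -0.034, 0.006], [-0.034, -0.999, 0.0], [0.006, -0.001, -1.0]]
force: [0.4, 0.6, 1.7]
finger_gap: 0.578
grip_force: 0.0
```

>>> send_rows([
  {"x": -2,"y": 3,"z": 1,"wx": 0,"wy": 0,"wz": 0,"fingers": 0.15},
  {"x": -4,"y": 5,"z": 2,"wx": 0,"wy": 0,"wz": 0,"fingers": 0.15},
  {"x": -6,"y": 7,"z": 2,"wx": 0,"wy": 0,"wz": 0,"fingers": 0.15},
  {"x": -6,"y": 7,"z": 2,"wx": 0,"wy": 0,"wz": 0,"fingers": 0.15},
  {"x": -6,"y": 7,"z": 2,"wx": 0,"wy": 0,"wz": 0,"fingers": 0.15},
])

```text
t: 16.37
tool_pos: [0.5117, -0.1009, 0.206]
tool_rot: [[0.999, -0.034, 0.002], [-0.034, -0.999, -0.002], [0.002, 0.002, -1.0]]
force: [0.2, -0.2, 0.1]
finger_gap: 0.577
grip_force: 0.0
```

Run:
```python
from h import *
s=robot.get_state();print(s["t"],s["tool_pos"],s["finger_gap"])
b,_=read_camera("wrist");cv2.imwrite("pics/s6.png",b[:,:,::-1])
```

```text
16.3667 [ 0.51172602 -0.10090547  0.20600733] 0.5768320628625566
```

View pics/s6.png

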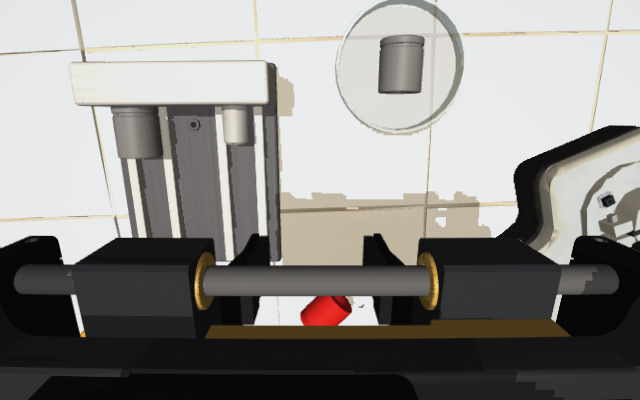

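The misfit sleeve lies flat in the middle of the dish at (401,65). The fitting sleeve is against the block at (138,132), and the robot is clear of everything.

```bash
python3 -c "
from cell import workorder
print(workorder.sign_off())"
```

```text
the job is handed in; nothing more can be done
None
```

The left sleeve fits and is fully home on its pin; the right one stopped at its pin's tip and now lies in the glass dish, and I handed the job in at about 16 s with no verdict returned.

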